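Free the seized clamp knob and clamp the heat sink lightly

TASK

Set the black finned heat sink down flat in the bench clamp, crosswise between the moving jaw and the rubber-faced stop, and let go of it. Then break the clamp's seized knob loose with a short firm twist clockwise and turn it gently on until the jaw just holds the heat sink against the stop; squeezing hard would bend its fins. Leave the other things on the bench where they are.

Things in the scene. Friction and masses are not known exactly. Their poses are not given: they have to be found in the camera images.
- heat_sink: the loose black finned heat sink, a block 30 (its x) x 50 (its y) x 22 mm high, 55 g; lies flat on the bench to the right of the clamp. The test fixture behind and between the two has an upright lever reaching 200 mm above the bench: carry it over that. Origin at the centre of its underside, z up.
- clamp: grey bench clamp fixed to the bench, 180 mm long (its x, away from the robot), 64 mm wide, base plate 10 mm thick. Origin on the bench under it, z up. At the robot's end (x -75 to -25 mm) a gear block, top 44 mm above the bench, carries the knob. Turning the knob drives the moving jaw along +x towards the stop.
- bed (a point): middle of the clamp's flat aluminium bed, on its top, 25 mm above the bench; axes as the clamp's. Bed 104 mm long (x), 44 mm wide (y). The heat sink is to lie on it with its 30 mm side along x, between jaw face and stop, and its 50 mm side along y, 3 mm over the bed at either side, so it can be held by its ends from above.
- jaw_face (a point): middle of the moving steel jaw's face, 36 mm above the bench; starts at x = 2 mm of the clamp; axes as the clamp's. Jaw 20 mm thick (to -x), 44 mm wide, 26 to 46 mm above the bench. Goes to +x about 20 mm per radian of the knob, at most 28 mm. Stays where left and keeps up to about 5 N of squeeze once the knob is let go. Over 25 N on the heat sink bends its fins.
- jaw: the moving jaw itself, with its rack; origin 36 mm below jaw_face.
- stop: fixed steel stop on the bed, 18 mm thick, 44 mm wide, 22 mm high, 50 to 58 mm from the jaw's face. Origin on the lower edge of its face to the jaw, midway across, 25 mm above the bench; axes as the clamp's. Before the face a rubber-faced buffer plate on two screws stands out 6 to 12 mm, set differently each time and not measured; the heat sink comes to bear on it. It gives 1 mm per 5 N.
- knob_grip (a point): grip point of the knob, on its upright axis at x = -50 mm of the clamp, 70 mm above the bench; turns with it. Black bar 14 mm thick (x), 60 mm long (y; across the clamp at the start), from 54 to 82 mm above the bench, on a 16 mm shaft. Clockwise from above, at most 1.4 rad.
- knob_top (a point): middle of the knob's top, 82 mm above the bench. The knob is seized: about 0.65 N m starts it; over the first 0.3 rad this falls to about 0.1 N m of free turning, until the jaw brings the heat sink against the buffer, whence each 5 N of squeeze adds about 0.1 N m. Grip it across its 14 mm with 40 N or more.
- cap_a: a small dark upright capacitor, 22 mm across and 40 mm high, behind; a bystander. Origin under its centre.
- tape_blue: a roll of tape lying flat, 70 mm across, 24 mm high, at the right; a bystander. Origin under its centre.
- driver: a screwdriver, 144 mm long, 25 mm thick, between test fixture and board vice; a bystander.
- terminal: a small terminal block, 21 x 30 x 20 mm, in front of the test fixture; a bystander. Origin under its centre.
There are look-alikes about, which are no part of the job. Leave any pink look-alike of the heat_sink alone.

How it is judged:
By the outcome, as a careful person would: the job done as asked, in the order asked, and still so for the second after the job is handed in, with the robot touching nothing.
It also fails if it takes over 72 s, if anything falls off the work surface, if the arm or the gripper's body presses on something with over 40 N, if the wrist force passes 120 N, or if a joint passes its speed limit or range.

ROBOT

A 7-joint arm with a two-finger parallel gripper is mounted at the origin on a cart in front of the work surface, level with it; the furniture and walls round the work are solid. World frame = base frame: x ahead of the robot, y to its left, z up, the work surface at z = 0. Lengths are in m, angles in degrees, forces in N, time in s.
With the tool pointing down it reaches from about 0.4 to 0.9 m from the base axis. Payload 5.5 kg.
Tool frame: the origin (TCP) lies midway between the tips of the shut fingers; the grasp point (between the pads) lies 19 mm behind it; z points along the fingers, y is the line along which they close (so a half turn about z gives the same grasp; the last joint's range is limited). The gripper opens to 85 mm and grips with 20 to 120 N. Pads are 22 mm wide; open, the fingers measure 114 mm over their backs; the gripper's body (76 mm by 85 mm) begins 54 mm behind the grasp point. The pads swing forward as they close: fully open they stand 13 mm farther back than shut.
Start: joints at [-52.128, 28.699, -24.465, 88.831, 12.651, 65.22, -12.049], TCP at [0.252, 0.599, 0.231] pointing down, gripper open.
Joint ranges: [-164.97, 164.97], [-17.58, 116.51], [-87.97, 89.64], [11.32, 138.91], [-80.73, 260.73], [10.89, 115.49], [-147.41, 147.41]. Speed limits (degrees/s): [147.25, 147.25, 180, 180, 180, 180, 180].

INTERFACE

Orientations are given as a 3x3 rotation matrix whose columns are the frame's x, y, z axes.
In Python, from station import env gives the robot as it stands.
- The arm moves only by the tool apply_moves, never from a script. Its argument "moves" is a list of rows, each an object with "hand": the opening, from 0 (shut) to 1 (fully open); "linear": the shift along the tool's x, y, z in cm, a list of three; "roll": the turn about the tool's z in degrees. In form: [{"hand": hand, "linear": [dx, dy, dz], "roll": roll}, ...]. A call has 1 to 20 rows; each row shifts and turns the commanded pose from where the row before left it, along the tool's axes as they then stand; what a row does not reach is not made up. A row lasts 1/8 s, in which the tool goes at most 62.5 mm and 10.7 degrees, less where a joint would pass 70% of its speed; a pose out of reach is approached as far as the arm can. A call with a gripper value outside its range is refused whole. The fingers move at their own pace and stop on an object; "force" is the grip in N (left out, the last holds). Time passes only in rows, so rows that do not move let the fingers close. It gives the time, the measured TCP pose, the force, the opening and the grip force at its end, in the units of the state.
- env.get_obs(): the state, without advancing time (a new reading comes with each control period).
- env.snapshot(name): name is "side" or "top"; returns a dict with "image" (400x640x3 uint8, red, green, blue), "fx", "fy", "cx", "cy" (pixels), "R" (3x3) and "t" (3): a world point X has camera coordinates R X + t. Camera axes: x right, y down, z forward; pixel columns grow to the right and rows downward; lengths in m; the calibration is good to about 2 mm. A picture is of the moment at which its call begins. There is no depth.
- env.finish_job(): hands the job in; it is judged then, once.
The state is a dict: "time_s": time; "joint_pos": joint angles; "qd": joint speeds; "effort": joint torques, N m; "tcp_pos": TCP position; "tool_rot": TCP orientation; "contact_force": force on the tool from outside, world axes, zero at the start; "torque": the same for the moment, N m; "grip_width": finger opening in m; "grasp_force": force on a finger pad.
Only numpy, scipy, OpenCV 4.12 (cv2) and the standard library are available. Lean on these libraries where they do the work, as an engineer would, in place of code of your own. Each camera call takes 0.05 s, during which the arm holds its last target. There are 200 camera calls.

## Working session

There is one attempt and no reset: what is moved stays moved. The work goes in short steps, Python scripts to look and compute and a tool call to move; the robot and the scene stay as the last step left them, time stands still between calls to the robot, and variables do not carry over. Pictures are saved under pics/ and viewed, at most 13 in all, crops included, and the job is handed in when it is done.

Besides the shell and the picture viewer there is one more tool, called after "Call:" in YAML: its name, and indented under it one key for each argument. apply_moves: Moves the arm, as the interface text tells. Its arguments: {"type":"object","properties":{"moves":{"type":"array","items":{"type":"object","properties":{"hand":{"type":"number"},"linear":{"type":"array","items":{"type":"number"}},"roll":{"type":"number"}}}},"force":{"type":"number"}},"required":["moves"]}

```bash
mkdir -p pics; cat > h.py <<'E'
import numpy as np,cv2
from station import env
def snap(n,f):
    s=env.snapshot(n); cv2.imwrite(f,s['image'][:,:,::-1]); np.savez(n+'.npz',**{k:s[k] for k in('fx','fy','cx','cy','R','t')}); return s
def ray(n,u,v,z):
    s=np.load(n+'.npz');R,t=s['R'],s['t'];d=R.T@np.array([(u-s['cx'])/s['fx'],(v-s['cy'])/s['fy'],1]);c=-R.T@t
    return c+d*(z-c[2])/d[2]
def proj(n,X):
    s=np.load(n+'.npz');p=s['R']@np.array(X)+s['t'];return s['fx']*p[0]/p[2]+s['cx'],s['fy']*p[1]/p[2]+s['cy']
E
python3 - <<'E'
from h import *
for n in('top','side'):
    s=snap(n,f'pics/{n}1.png');print(n,s['fx'],-s['R'].T@s['t'],s['R'].round(2).tolist())
print(env.get_obs())
E
```

```text
top 466.7660310448902 [ 0.44557081 -0.00333487  1.47960751] [[-0.02, -1.0, 0.01], [-1.0, 0.02, -0.07], [0.07, -0.01, -1.0]]
side 518.4678187863384 [0.51745825 1.03330995 0.86676419] [[-1.0, -0.03, -0.01], [-0.01, 0.6, -0.8], [0.03, -0.8, -0.6]]
{'time_s': 0.1, 'joint_pos': array([-52.12785751,  28.7490729 , -24.45364217,  88.88807334,
        12.64987095,  65.21847665, -12.04969834]), 'qd': array([ 0.03481414, -0.09041727,  0.00245155, -0.04258221, -0.02387758,
       -0.04362762, -0.10355912]), 'effort': array([-1.24956470e-02, -5.70809948e+01, -5.83904207e+00, -2.81746477e+01,
        1.04024395e-02,  5.49171382e-03, -8.08081751e-06]), 'tcp_pos': array([0.25158502, 0.59863838, 0.23033628]), 'tool_rot': array([[-9.21930726e-01,  3.87354043e-01, -7.62374073e-04],
       [ 3.87354786e-01,  9.21929305e-01, -1.62091087e-03],
       [ 7.49886205e-05, -1.78967678e-03, -9.99998396e-01]]), 'contact_force': array([-0.40871752,  0.07238448, -0.63200144]), 'torque': array([ 0.01461037, -0.01530555,  0.00593077]), 'grasp_force': 0.0, 'grip_width': 0.08522181635623584}
```

View pics/top1.png

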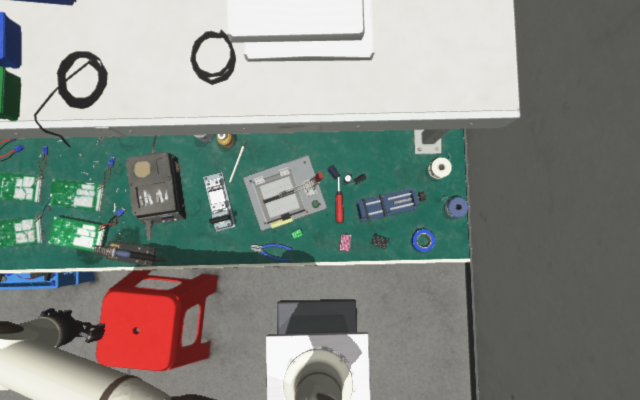

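View pics/side1.png

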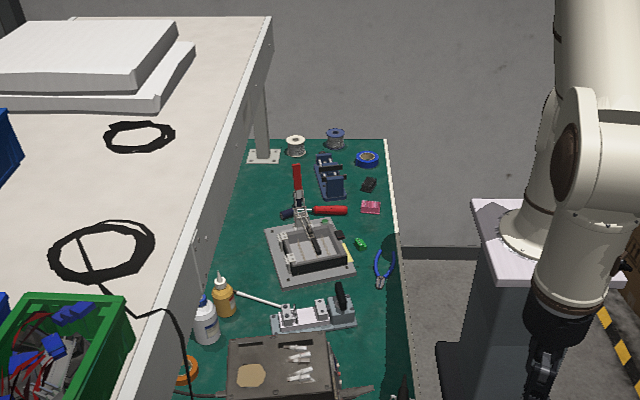

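Top view: heat sink near (380,241), pink look-alike (345,242), clamp at (219,200), fixture (285,190) with its lever. I'll enlarge these.

```bash
python3 - <<'E'
from h import *
a=cv2.imread('pics/top1.png');b=cv2.imread('pics/side1.png')
def c(i,x,y,w,h,k):return cv2.resize(i[y:y+h,x:x+w],None,fx=k,fy=k,interpolation=cv2.INTER_CUBIC)
A=c(a,190,165,60,75,8)  # 480x600
B=c(a,360,225,40,37,8)  # 320x296
C=c(b,355,172,32,27,10)[:270] # 320x270
C=cv2.copyMakeBorder(C,0,34,0,0,cv2.BORDER_CONSTANT)
cv2.imwrite('pics/crop1.png',np.hstack([A,np.vstack([B,C])]))
cv2.imwrite('pics/crop2.png',c(b,262,275,100,65,8))
E
```

```text
(no output)
```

View pics/crop1.png

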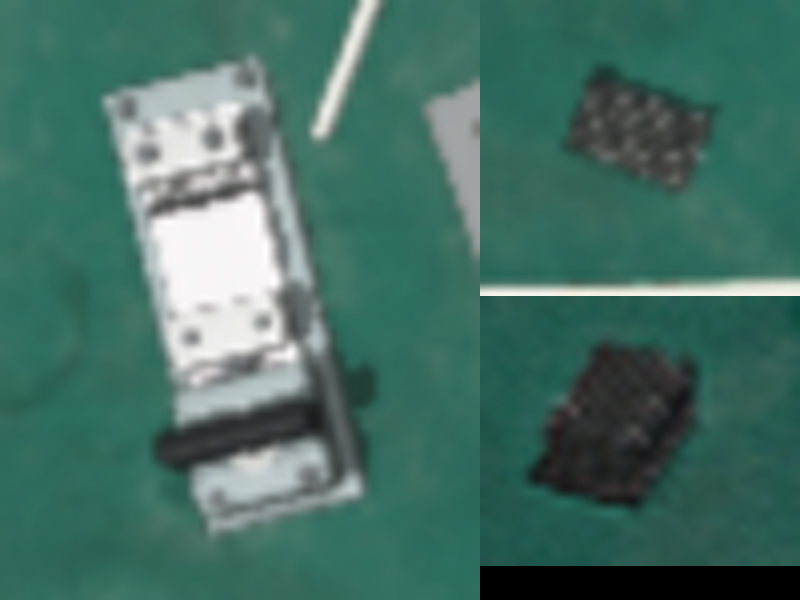

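View pics/crop2.png

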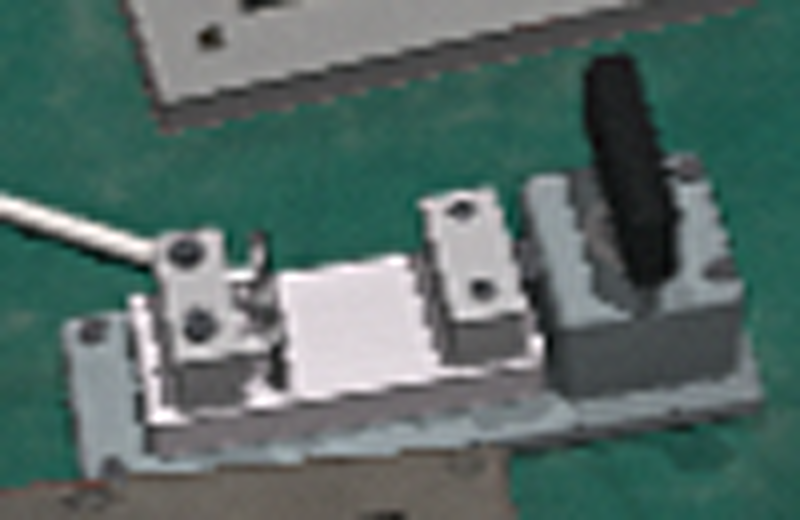

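Crop 1 (8x): the clamp's plate corners are at (105,97), (255,58), (365,492) and (212,533), and the knob bar's ends at (160,450) and (320,415). The heat sink's top corners are at (598,70), (715,108), (685,190) and (568,148). In crop 2 the buffer stands out from the stop, and there is free bed between it and the jaw.

```bash
python3 - <<'E'
from h import *
f=lambda u,v,ox,oy,z:ray('top',ox+(u+.5)/8-.5,oy+(v+.5)/8-.5,z)[:2]
P=[f(u,v,190,165,.010) for u,v in[(105,97),(255,58),(365,492),(212,533)]]
c=np.mean(P,0);ax=(P[0]+P[1]-P[2]-P[3])/2;print('clamp',c,np.linalg.norm(ax),np.degrees(np.arctan2(ax[1],ax[0])))
K=[f(u,v,190,165,.082) for u,v in[(160,450),(320,415)]];d=K[0]-K[1]
print('knob',np.mean(K,0),np.linalg.norm(d),np.degrees(np.arctan2(d[1],d[0])))
e=ax/np.linalg.norm(ax);print('pred knob',c-.05*e)
for nm,p,q,z in[('jaw',(168,320),(285,295),.046),('buf',(150,215),(265,187),.045)]:
    m=(f(*p,190,165,z)+f(*q,190,165,z))/2;print(nm,(m-c)@e,(m-c)@[-e[1],e[0]])
H=[f(u-480,v,360,225,.022) for u,v in[(598,70),(715,108),(685,190),(568,148)]]
y=(H[0]+H[3]-H[1]-H[2])/2;print('hs',np.mean(H,0),np.linalg.norm(y),np.degrees(np.arctan2(y[1],y[0])))
# side cross-check of clamp plate corners, hs
g=lambda u,v,ox,oy,k,z:ray('side',ox+(u+.5)/k-.5,oy+(v+.5)/k-.5,z)[:2]
print('side knob top',np.mean([g(*p,262,275,8,.082) for p in[(610,62),(655,190)]],0))
print('side plate',g(65,325,262,275,8,.01),g(765,400,262,275,8,.01), 'true',P)
E
```

```text
clamp [0.57379991 0.29917542] 0.17797526432655525 13.457867039646894
knob [0.51552349 0.28251449] 0.060983062911636375 101.09554623143123
pred knob [0.52517284 0.28753891]
jaw -0.00906634639330655 -0.002431996352499321
buf 0.032925154228403704 -0.0050585070310671
hs [ 0.43834565 -0.20312447] 0.048056521358288216 69.80889603523593
side knob top [0.51522337 0.28405187]
side plate [0.66651555 0.29141498] [0.47970081 0.31296838] true [array([0.65322076, 0.34958266]), array([0.66746736, 0.29018841]), array([0.49461015, 0.24840183]), array([0.47990137, 0.30852877])]
```

```bash
cat >> h.py <<'E'
def go(*T):
    o=env.get_obs();R=o['tool_rot'];p=o['tcp_pos'];print('t',o['time_s'],'p',p.round(4),'yaw',np.degrees(np.arctan2(R[1,1],R[0,1])).round(2),'j7',o['joint_pos'][6].round(1),'F',o['contact_force'].round(1),'Mz',o['torque'][2].round(3),'w',o['grip_width'].round(4),'g',o['grasp_force'])
    for t in T: t=np.array(t);print((R.T@(t-p)*100).round(2));p=t
E
python3 -c "
from h import *
go((.35,.5,.28),(.438,-.203,.28),(.438,-.203,.06))"
```

```text
Traceback (most recent call last):
  File "h.py", line 11, in go
    o=env.get_obs();R=o['tool_rot'];p=o['tcp_pos'];print('t',o['time_s'],'p',p.round(4),'yaw',np.degrees(np.arctan2(R[1,1],R[0,1])).round(2),'j7',o['joint_pos'][6].round(1),'F',o['contact_force'].round(1),'Mz',o['torque'][2].round(3),'w',o['grip_width'].round(4),'g',o['grasp_force'])
                                                                                                                                                                                                                                              ^^^^^^^^^^^^^^^^^^^^^
AttributeError: 'float' object has no attribute 'round'
```

```bash
sed -i "s/o\['grip_width'\].round(4)/round(o['grip_width'],4)/" h.py
python3 -c "
from h import *
go((.35,.5,.28),(.438,-.203,.28),(.438,-.203,.06))"
```

```text
t 0.1 p [0.2516 0.5986 0.2303] yaw 67.21 j7 -12.0 F [-0.4  0.1 -0.6] Mz 0.006 w 0.0852 g 0.0
[-12.89  -5.29  -4.96]
[-35.34 -61.4    0.11]
[-0.    0.04 22.  ]
```

Call:
apply_moves:
  moves:
    - {"hand": 1, "linear": [-4.3, -1.8, -1.7], "roll": -2.6}
    - {"hand": 1, "linear": [-4.3, -1.8, -1.7], "roll": 0}
    - {"hand": 1, "linear": [-4.3, -1.8, -1.7], "roll": 0}
    - {"hand": 1, "linear": [-2.2, -3.85, 0], "roll": 0}
    - {"hand": 1, "linear": [-2.2, -3.85, 0], "roll": 0}
    - {"hand": 1, "linear": [-2.2, -3.85, 0], "roll": 0}
    - {"hand": 1, "linear": [-2.2, -3.85, 0], "roll": 0}
    - {"hand": 1, "linear": [-2.2, -3.85, 0], "roll": 0}
    - {"hand": 1, "linear": [-2.2, -3.85, 0], "roll": 0}
    - {"hand": 1, "linear": [-2.2, -3.85, 0], "roll": 0}
    - {"hand": 1, "linear": [-2.2, -3.85, 0], "roll": 0}
    - {"hand": 1, "linear": [-2.2, -3.85, 0], "roll": 0}
    - {"hand": 1, "linear": [-2.2, -3.85, 0], "roll": 0}
    - {"hand": 1, "linear": [-2.2, -3.85, 0], "roll": 0}
    - {"hand": 1, "linear": [-2.2, -3.85, 0], "roll": 0}
    - {"hand": 1, "linear": [-2.2, -3.85, 0], "roll": 0}
    - {"hand": 1, "linear": [-2.2, -3.85, 0], "roll": 0}
    - {"hand": 1, "linear": [-2.2, -3.85, 0], "roll": 0}

```text
time_s: 2.35
tcp_pos: [0.463, -0.1546, 0.2821]
tool_rot: [[-0.939, 0.345, -0.0], [0.345, 0.939, 0.0], [0.0, 0.0, -1.0]]
contact_force: [0.1, 0.4, -0.2]
grip_width: 0.0854
grasp_force: 0.0
```

```bash
python3 -c "
from h import *
go((.438,-.203,.28),(.438,-.203,.08),(.438,-.203,.002))"
```

```text
t 2.35 p [ 0.463  -0.1546  0.2821] yaw 69.82 j7 85.9 F [ 0.1  0.4 -0.2] Mz -0.003 w 0.0854 g 0.0
[ 0.67 -5.4   0.21]
[-1.e-02 -0.e+00  2.e+01]
[-0.  -0.   7.8]
```

Call:
apply_moves:
  moves:
    - {"hand": 1, "linear": [0, 0, 0], "roll": 0}

```text
time_s: 2.48
tcp_pos: [0.4626, -0.1573, 0.2819]
tool_rot: [[-0.936, 0.351, -0.001], [0.351, 0.936, -0.001], [0.0, -0.001, -1.0]]
contact_force: [0.2, 0.5, -0.3]
grip_width: 0.0856
grasp_force: 0.0
```

```bash
python3 -c "
from h import *
go((.438,-.203,.28),(.438,-.203,.08),(.438,-.203,.002))"
```

```text
t 2.475 p [ 0.4626 -0.1573  0.2819] yaw 69.44 j7 85.8 F [ 0.2  0.5 -0.3] Mz -0.029 w 0.0856 g 0.0
[ 0.7  -5.14  0.2 ]
[-1.e-02  3.e-02  2.e+01]
[-0.    0.01  7.8 ]
```

Call:
apply_moves:
  moves:
    - {"hand": 0.85, "linear": [0.35, -2.5, 0], "roll": 0}
    - {"hand": 0.85, "linear": [0.35, -2.5, 0], "roll": 0}
    - {"hand": 0.85, "linear": [0, 0, 5], "roll": 0}
    - {"hand": 0.85, "linear": [0, 0, 5], "roll": 0}
    - {"hand": 0.85, "linear": [0, 0, 5], "roll": 0}
    - {"hand": 0.85, "linear": [0, 0, 5], "roll": 0}
    - {"hand": 0.85, "linear": [0, 0, 0], "roll": 0}
    - {"hand": 0.85, "linear": [0, 0, 0], "roll": 0}

```text
time_s: 3.48
tcp_pos: [0.4402, -0.1977, 0.0836]
tool_rot: [[-0.939, 0.345, 0.001], [0.345, 0.939, -0.0], [-0.001, 0.0, -1.0]]
contact_force: [1.0, -0.5, 0.1]
grip_width: 0.0723
grasp_force: 0.0
```

```bash
python3 - <<'E'
from h import *
go((.438,-.203,.002))
a=snap('top','pics/t2.png')['image'];b=snap('side','pics/s2.png')['image']
k=lambda i,x,y,w,h,f:cv2.resize(i[y:y+h,x:x+w,::-1],None,fx=f,fy=f,interpolation=cv2.INTER_CUBIC)
cv2.imwrite('pics/c2.png',np.hstack([k(a,345,205,70,60,5),k(b,335,150,70,60,5)]))
E
```

```text
t 3.475 p [ 0.4402 -0.1977  0.0836] yaw 69.84 j7 94.7 F [ 1.  -0.5  0.1] Mz -0.055 w 0.0723 g 0.0
[ 0.04 -0.57  8.16]
```

View pics/c2.png

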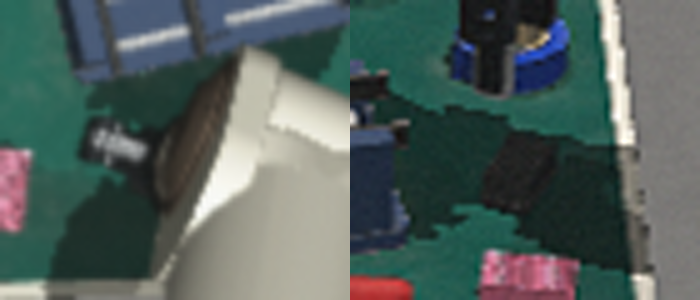

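The gripper hangs above the heat sink (dark block at about (520,170) in the right crop), clear of the pink one and the tape. I'll go down and grip.

Call:
apply_moves:
  moves:
    - {"hand": 0.85, "linear": [0, -0.55, 1], "roll": 0}
    - {"hand": 0.85, "linear": [0, 0, 3], "roll": 0}
    - {"hand": 0.85, "linear": [0, 0, 2.5], "roll": 0}
    - {"hand": 0.85, "linear": [0, 0, 1], "roll": 0}
    - {"hand": 0.85, "linear": [0, 0, 0.5], "roll": 0}
    - {"hand": 0.85, "linear": [0, 0, 0], "roll": 0}

```text
time_s: 4.32
tcp_pos: [0.4377, -0.2033, 0.0027]
tool_rot: [[-0.939, 0.345, 0.001], [0.345, 0.939, -0.0], [-0.001, -0.0, -1.0]]
contact_force: [0.0, -0.2, 0.7]
grip_width: 0.0725
grasp_force: 0.0
```

```bash
python3 -c "
from h import *
go((.438,-.203,.002))"
```

```text
t 4.325 p [ 0.4377 -0.2033  0.0027] yaw 69.8 j7 96.9 F [ 0.  -0.2  0.7] Mz -0.042 w 0.0725 g 0.0
[-0.01  0.04  0.07]
```

Call:
apply_moves:
  force: 20
  moves:
    - {"hand": 0.5, "linear": [0, 0, 0.1], "roll": 0}
    - {"hand": 0.45, "linear": [0, 0, 0], "roll": 0}
    - {"hand": 0.45, "linear": [0, 0, 0], "roll": 0}
    - {"hand": 0.45, "linear": [0, 0, 0], "roll": 0}
    - {"hand": 0.45, "linear": [0, 0, 0], "roll": 0}
    - {"hand": 0.45, "linear": [0, 0, 0], "roll": 0}
    - {"hand": 0.45, "linear": [0, 0, 0], "roll": 0}

```text
time_s: 5.2
tcp_pos: [0.4381, -0.2034, 0.002]
tool_rot: [[-0.939, 0.345, 0.001], [0.345, 0.939, -0.001], [-0.001, -0.0, -1.0]]
contact_force: [-0.7, -0.3, 6.4]
grip_width: 0.0497
grasp_force: 21.6
```

Call:
apply_moves:
  moves:
    - {"hand": 0.45, "linear": [0, 0, -2], "roll": 0}
    - {"hand": 0.45, "linear": [0, 0, -4], "roll": 0}
    - {"hand": 0.45, "linear": [0, 0, -5], "roll": 0}
    - {"hand": 0.45, "linear": [0, 0, -5], "roll": 0}
    - {"hand": 0.45, "linear": [0, 0, -5], "roll": 0}
    - {"hand": 0.45, "linear": [0, 0, -5], "roll": 0}
    - {"hand": 0.45, "linear": [0, 0, -2], "roll": 0}
    - {"hand": 0.45, "linear": [0, 0, 0], "roll": 0}

```text
time_s: 6.2
tcp_pos: [0.4382, -0.2033, 0.2827]
tool_rot: [[-0.939, 0.345, 0.003], [0.345, 0.939, -0.001], [-0.003, 0.0, -1.0]]
contact_force: [-0.2, -0.5, -0.7]
grip_width: 0.0497
grasp_force: 21.4
```

```bash
python3 -c "
from h import *
go((.46,-.05,.285),(.54,.23,.285),(.586,.3,.285))"
```

```text
t 6.2 p [ 0.4382 -0.2033  0.2827] yaw 69.82 j7 92.6 F [-0.2 -0.5 -0.7] Mz -0.028 w 0.0497 g 21.360587775707245
[ 3.24 15.14 -0.23]
[ 2.15 29.04 -0.  ]
[-1.9   8.16  0.01]
```

Call:
apply_moves:
  moves:
    - {"hand": 0.45, "linear": [0.8, 2, 0], "roll": 0}
    - {"hand": 0.45, "linear": [0.8, 4, 0], "roll": 0}
    - {"hand": 0.45, "linear": [0.8, 4.5, 0], "roll": 0}
    - {"hand": 0.45, "linear": [0.8, 4.6, 0], "roll": 0}
    - {"hand": 0.45, "linear": [0.3, 4.15, 0], "roll": 0}
    - {"hand": 0.45, "linear": [0.3, 4.15, 0], "roll": 0}
    - {"hand": 0.45, "linear": [0.3, 4.15, 0], "roll": 0}
    - {"hand": 0.45, "linear": [0.3, 4.15, 0], "roll": 0}
    - {"hand": 0.45, "linear": [0.3, 4.15, 0], "roll": 0}
    - {"hand": 0.45, "linear": [0.3, 4.15, 0], "roll": 0}
    - {"hand": 0.45, "linear": [0.3, 4.15, 0], "roll": 0}
    - {"hand": 0.45, "linear": [-0.9, 4, 0], "roll": 0}
    - {"hand": 0.45, "linear": [-0.9, 4, 0], "roll": 0}
    - {"hand": 0.45, "linear": [0, 0, 0], "roll": -8}
    - {"hand": 0.45, "linear": [0, 0, 0], "roll": -8}
    - {"hand": 0.45, "linear": [0, 0, 0], "roll": -8}
    - {"hand": 0.45, "linear": [0, 0, 0], "roll": -9}
    - {"hand": 0.45, "linear": [0, 0, 0], "roll": 0}

```text
time_s: 8.45
tcp_pos: [0.5836, 0.298, 0.2788]
tool_rot: [[-0.975, -0.221, -0.004], [-0.221, 0.975, -0.001], [0.004, -0.0, -1.0]]
contact_force: [0.5, 0.1, -0.6]
grip_width: 0.0496
grasp_force: 21.4
```

```bash
python3 -c "
from h import *
go((.586,.3,.285),(.586,.3,.09))"
```

```text
t 8.45 p [0.5836 0.298  0.2788] yaw 102.74 j7 67.2 F [ 0.5  0.1 -0.6] Mz -0.028 w 0.0496 g 21.360912322998047
[-0.28  0.14 -0.62]
[-7.00e-02  1.00e-02  1.95e+01]
```

Lower to about 3 cm above the bed, then look.

Call:
apply_moves:
  moves:
    - {"hand": 0.45, "linear": [-0.3, 0.15, 3], "roll": -0.5}
    - {"hand": 0.45, "linear": [0, 0, 5], "roll": 0}
    - {"hand": 0.45, "linear": [0, 0, 5], "roll": 0}
    - {"hand": 0.45, "linear": [0, 0, 4], "roll": 0}
    - {"hand": 0.45, "linear": [0, 0, 3], "roll": 0}
    - {"hand": 0.45, "linear": [0, 0, 0], "roll": 0}
    - {"hand": 0.45, "linear": [0, 0, 0], "roll": 0}

```text
time_s: 9.32
tcp_pos: [0.5875, 0.301, 0.082]
tool_rot: [[-0.973, -0.229, 0.001], [-0.229, 0.973, 0.001], [-0.001, 0.0, -1.0]]
contact_force: [0.0, 0.2, 0.5]
grip_width: 0.0498
grasp_force: 21.4
```

```bash
python3 - <<'E'
from h import *
go((.586,.3,.028))
b=snap('side','pics/s3.png')['image']
k=lambda i,x,y,w,h,f:cv2.resize(i[y:y+h,x:x+w,::-1],None,fx=f,fy=f,interpolation=cv2.INTER_CUBIC)
cv2.imwrite('pics/c3.png',k(b,262,250,100,75,8))
E
```

```text
t 9.325 p [0.5875 0.301  0.082 ] yaw 103.23 j7 64.5 F [0.  0.2 0.5] Mz 0.019 w 0.0498 g 21.35095328092575
[ 0.18 -0.06  5.4 ]
```

View pics/c3.png

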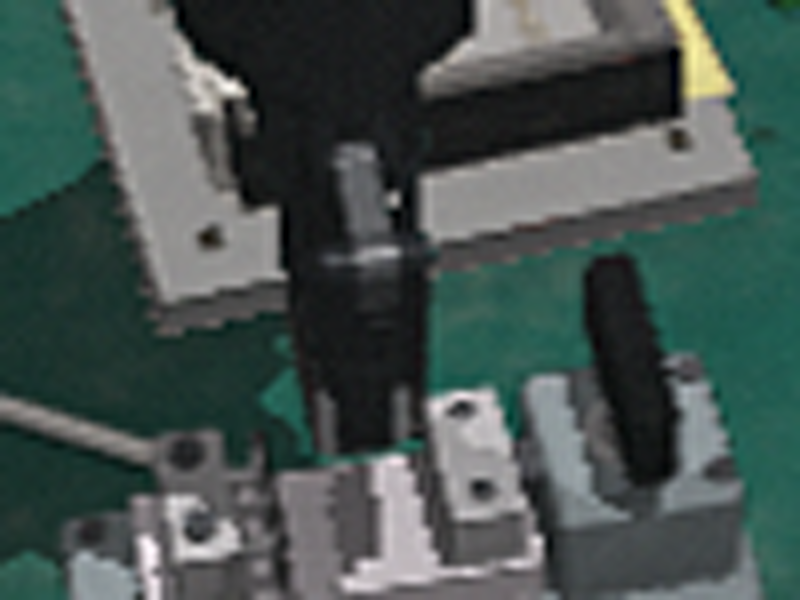

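The heat sink hangs above the free bed (about x 310–425 in the crop), with the jaw at (470,450) and the buffer near (265,470). I'll check the model against the side picture before lowering.

```bash
python3 - <<'E'
from h import *
a=np.radians(13.2);e=np.array([np.cos(a),np.sin(a)]);n=np.array([-e[1],e[0]]);o=np.array([.564,.2948])
def c(x,y,z,dy=250):
    u,v=proj('side',[*(o+x*e+y*n),z]);return round((u-262+.5)*8-.5),round((v-dy+.5)*8-.5)
for nm,p in dict(jawtop_near=(.002,.022,.046),jawtop_far=(.002,-.022,.046),stoptop_near60=(.06,.022,.047),bed_near_l=(.094,.022,.025),bed_near_r=(-.01,.022,.025),blocktop_nl=(-.025,.032,.044),plate_l=(.1,.032,.01),plate_r=(-.08,.032,.01),knobtop1=(-.05,.03,.082)).items(): print(nm,c(*p))
p=env.get_obs()['tcp_pos'];print('hs now in clamp',(p[:2]-o)@e,(p[:2]-o)@n)
E
```

```text
jawtop_near (453, 514)
jawtop_far (421, 389)
stoptop_near60 (229, 547)
bed_near_l (102, 626)
bed_near_r (499, 560)
blocktop_nl (563, 531)
plate_l (88, 698)
plate_r (768, 584)
knobtop1 (658, 408)
hs now in clamp 0.02493785336873469 0.0008572116300658784
```

Call:
apply_moves:
  moves:
    - {"hand": 0.45, "linear": [0.2, 0, 1], "roll": 0}
    - {"hand": 0.45, "linear": [0, 0, 1.5], "roll": 0}
    - {"hand": 0.45, "linear": [0, 0, 1.5], "roll": 0}
    - {"hand": 0.45, "linear": [0, 0, 1], "roll": 0}
    - {"hand": 0.45, "linear": [0, 0, 0.2], "roll": 0}
    - {"hand": 0.45, "linear": [0, 0, 0], "roll": 0}

```text
time_s: 10.12
tcp_pos: [0.5852, 0.3002, 0.0291]
tool_rot: [[-0.973, -0.23, -0.0], [-0.23, 0.973, 0.0], [0.0, 0.0, -1.0]]
contact_force: [-0.0, 0.8, -0.8]
grip_width: 0.0496
grasp_force: 21.4
```

```bash
python3 -c "
from h import *
go((.586,.3,.028))"
```

```text
t 10.125 p [0.5852 0.3002 0.0291] yaw 103.31 j7 63.6 F [-0.   0.8 -0.8] Mz 0.009 w 0.0496 g 21.37464791536331
[-0.07 -0.04  0.11]
```

Call:
apply_moves:
  moves:
    - {"hand": 0.45, "linear": [0, 0, 0.15], "roll": 0}
    - {"hand": 0.45, "linear": [0, 0, 0.05], "roll": 0}
    - {"hand": 0.45, "linear": [0, 0, 0], "roll": 0}

```text
time_s: 10.5
tcp_pos: [0.5853, 0.3002, 0.0275]
tool_rot: [[-0.973, -0.23, 0.0], [-0.23, 0.973, 0.0], [-0.0, 0.0, -1.0]]
contact_force: [-1.0, 0.2, -1.2]
grip_width: 0.0493
grasp_force: 21.4
```

Call:
apply_moves:
  moves:
    - {"hand": 0.45, "linear": [0, 0, 0.1], "roll": 0}
    - {"hand": 0.45, "linear": [0, 0, 0.05], "roll": 0}
    - {"hand": 0.45, "linear": [0, 0, 0], "roll": 0}

```text
time_s: 10.88
tcp_pos: [0.5854, 0.3003, 0.0271]
tool_rot: [[-0.973, -0.23, 0.001], [-0.23, 0.973, -0.0], [-0.0, -0.0, -1.0]]
contact_force: [-2.7, -1.4, 7.3]
grip_width: 0.0497
grasp_force: 22.3
```

Seated (7 N up). Release and rise.

Call:
apply_moves:
  moves:
    - {"hand": 0.5, "linear": [0, 0, 0], "roll": 0}
    - {"hand": 0.6, "linear": [0, 0, 0], "roll": 0}
    - {"hand": 0.7, "linear": [0, 0, 0], "roll": 0}
    - {"hand": 0.8, "linear": [0, 0, 0], "roll": 0}
    - {"hand": 0.8, "linear": [0, 0, 0], "roll": 0}
    - {"hand": 0.8, "linear": [0, 0, -1], "roll": 0}
    - {"hand": 0.8, "linear": [0, 0, -3], "roll": 0}
    - {"hand": 0.8, "linear": [0, 0, -4], "roll": 0}
    - {"hand": 0.8, "linear": [0, 0, -4], "roll": 0}
    - {"hand": 0.8, "linear": [0, 0, -2], "roll": 0}
    - {"hand": 0.8, "linear": [0, 0, 0], "roll": 0}

```text
time_s: 12.25
tcp_pos: [0.5862, 0.3007, 0.1676]
tool_rot: [[-0.973, -0.23, 0.003], [-0.23, 0.973, 0.002], [-0.003, 0.001, -1.0]]
contact_force: [-0.1, -0.8, -0.1]
grip_width: 0.0681
grasp_force: 0.0
```

```bash
python3 - <<'E'
from h import *
go((.515,.2845,.165),(.515,.2845,.06))
b=snap('side','pics/s4.png')['image'];a=snap('top','pics/t4.png')['image']
k=lambda i,x,y,w,h,f:cv2.resize(i[y:y+h,x:x+w,::-1],None,fx=f,fy=f,interpolation=cv2.INTER_CUBIC)
cv2.imwrite('pics/c4.png',k(b,262,270,100,70,8))
E
```

```text
t 12.25 p [0.5862 0.3007 0.1676] yaw 103.3 j7 66.0 F [-0.1 -0.8 -0.1] Mz -0.001 w 0.0681 g 0.0
[7.3  0.06 0.24]
[ 4.00e-02 -1.00e-02  1.05e+01]
```

View pics/c4.png

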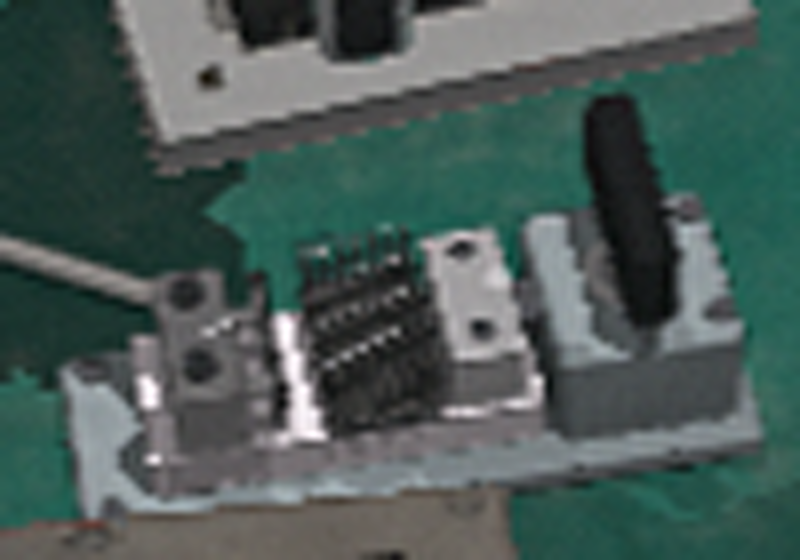

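Released. The heat sink lies flat and square on the bed at (370,340), close to the jaw, with about 10 mm to the buffer at (270,360). Next: the knob.

Call:
apply_moves:
  moves:
    - {"hand": 0.4, "linear": [3.6, 0, 0], "roll": 0}
    - {"hand": 0.4, "linear": [3.6, 0, 0], "roll": 0}
    - {"hand": 0.4, "linear": [0, 0, 0], "roll": -10}
    - {"hand": 0.4, "linear": [0, 0, 0], "roll": -10}
    - {"hand": 0.4, "linear": [0, 0, 0], "roll": -10}
    - {"hand": 0.4, "linear": [0, 0, 0], "roll": -10}
    - {"hand": 0.4, "linear": [0, 0, 0], "roll": -10}
    - {"hand": 0.4, "linear": [0, 0, 0], "roll": -10}
    - {"hand": 0.4, "linear": [0, 0, 0], "roll": -10}
    - {"hand": 0.4, "linear": [0, 0, 0], "roll": -10}
    - {"hand": 0.4, "linear": [0, 0, 0], "roll": -10}
    - {"hand": 0.4, "linear": [0, 0, 4], "roll": 0}
    - {"hand": 0.4, "linear": [0, 0, 2.5], "roll": 0}
    - {"hand": 0.4, "linear": [0, 0, 0], "roll": 0}

```text
time_s: 14.1
tcp_pos: [0.5122, 0.2819, 0.097]
tool_rot: [[0.23, -0.973, -0.007], [-0.973, -0.23, -0.003], [0.001, 0.008, -1.0]]
contact_force: [-0.7, 0.3, -0.1]
grip_width: 0.034
grasp_force: 0.0
```

```bash
python3 -c "
from h import *
go((.515,.2845,.053))"
```

```text
t 14.1 p [0.5122 0.2819 0.097 ] yaw -166.67 j7 142.0 F [-0.7  0.3 -0.1] Mz -0.031 w 0.034 g 0.0
[-0.19 -0.36  4.39]
```

Call:
apply_moves:
  moves:
    - {"hand": 0.4, "linear": [-0.2, -0.3, 1], "roll": 0}
    - {"hand": 0.4, "linear": [0, 0, 2], "roll": 0}
    - {"hand": 0.4, "linear": [0, 0, 1.2], "roll": 0}
    - {"hand": 0.4, "linear": [0, 0, 0], "roll": 0}
    - {"hand": 0.4, "linear": [0, 0, 0], "roll": 0}

```text
time_s: 14.72
tcp_pos: [0.5177, 0.2865, 0.059]
tool_rot: [[0.23, -0.973, 0.0], [-0.973, -0.23, 0.0], [-0.0, -0.0, -1.0]]
contact_force: [1.0, -1.2, 0.3]
grip_width: 0.0341
grasp_force: 0.0
```

```bash
python3 -c "
from h import *
go((.515,.2845,.053))
print(env.get_obs()['joint_pos'].round(1),env.get_obs()['tool_rot'].round(4))"
```

```text
t 14.725 p [0.5177 0.2865 0.059 ] yaw -166.68 j7 140.0 F [ 1.  -1.2  0.3] Mz -0.007 w 0.0341 g 0.0
[0.13 0.31 0.6 ]
[ -7.   37.6 -32.7 104.1  27.1  46.3 140. ] [[ 2.303e-01 -9.731e-01  3.000e-04]
 [-9.731e-01 -2.303e-01  3.000e-04]
 [-2.000e-04 -3.000e-04 -1.000e+00]]
```

Call:
apply_moves:
  force: 40
  moves:
    - {"hand": 0.4, "linear": [0.1, 0.25, 0.3], "roll": 0}
    - {"hand": 0.4, "linear": [0, 0, 0.3], "roll": 0}
    - {"hand": 0.3, "linear": [0, 0, 0], "roll": 0}
    - {"hand": 0.2, "linear": [0, 0, 0], "roll": 0}
    - {"hand": 0.1, "linear": [0, 0, 0], "roll": 0}
    - {"hand": 0.1, "linear": [0, 0, 0], "roll": 0}
    - {"hand": 0.1, "linear": [0, 0, 0], "roll": 0}

```text
time_s: 15.6
tcp_pos: [0.5146, 0.2845, 0.0528]
tool_rot: [[0.23, -0.973, -0.001], [-0.973, -0.23, -0.001], [0.0, 0.001, -1.0]]
contact_force: [-5.3, -1.4, 5.8]
grip_width: 0.0135
grasp_force: 42.3
```

```bash
python3 -c "
from h import *
go((.515,.2845,.053));o=env.get_obs();print(o['tool_rot'].T@o['contact_force'],o['torque'])"
```

```text
t 15.6 p [0.5146 0.2845 0.0528] yaw -166.69 j7 139.6 F [-5.3 -1.4  5.8] Mz -0.249 w 0.0135 g 42.335932552814484
[ 0.01 -0.04 -0.02]
[ 0.16375152  5.49658773 -5.79062603] [-0.41842053  1.06458884 -0.24881461]
```

Call:
apply_moves:
  force: 100
  moves:
    - {"hand": 0.05, "linear": [0, 0, 0], "roll": 0}
    - {"hand": 0.05, "linear": [0, 0, 0], "roll": 2}
    - {"hand": 0.05, "linear": [0, 0, 0], "roll": 0}
    - {"hand": 0.05, "linear": [0, 0, 0], "roll": 0}

```text
time_s: 16.1
tcp_pos: [0.5146, 0.2844, 0.0529]
tool_rot: [[0.197, -0.98, -0.001], [-0.98, -0.197, -0.001], [0.001, 0.001, -1.0]]
contact_force: [-5.3, -2.9, 6.1]
grip_width: 0.0122
grasp_force: 97.5
```

```bash
python3 -c "
from h import *
go();print(env.get_obs()['torque'])"
```

```text
t 16.1 p [0.5146 0.2844 0.0529] yaw -168.66 j7 138.0 F [-5.3 -2.9  6.1] Mz -0.002 w 0.0122 g 97.52861022949219
[-0.51988782  1.13151404 -0.00222294]
```

Moment-free at yaw -168.7. Now the firm twist.

Call:
apply_moves:
  moves:
    - {"hand": 0.05, "linear": [0, 0, 0], "roll": 5}
    - {"hand": 0.05, "linear": [0, 0, 0], "roll": 4}
    - {"hand": 0.05, "linear": [0, 0, 0], "roll": 0}

```text
time_s: 16.48
tcp_pos: [0.5144, 0.2844, 0.0529]
tool_rot: [[0.041, -0.999, -0.001], [-0.999, -0.041, -0.001], [0.001, 0.001, -1.0]]
contact_force: [-6.4, -2.7, 5.3]
grip_width: 0.0127
grasp_force: 97.8
```

```bash
python3 -c "
from h import *
go()"
```

```text
t 16.475 p [0.5144 0.2844 0.0529] yaw -177.65 j7 130.4 F [-6.4 -2.7  5.3] Mz 0.064 w 0.0127 g 97.83552333712578
```

Call:
apply_moves:
  moves:
    - {"hand": 0.05, "linear": [0, 0, 0], "roll": 4}

```text
time_s: 16.6
tcp_pos: [0.5143, 0.2844, 0.0529]
tool_rot: [[-0.029, -1.0, -0.001], [-1.0, 0.029, -0.001], [0.001, 0.001, -1.0]]
contact_force: [-6.4, -2.8, 6.6]
grip_width: 0.0125
grasp_force: 97.9
```

```bash
python3 - <<'E'
from h import *
go()
b=snap('side','pics/s5.png')['image'];a=cv2.imread('pics/s4.png')[:,:,::-1]
k=lambda i,x,y,w,h,f:cv2.resize(i[y:y+h,x:x+w,::-1],None,fx=f,fy=f,interpolation=cv2.INTER_CUBIC)
cv2.imwrite('pics/c5.png',np.vstack([k(a,275,292,80,37,8),k(b,275,292,80,37,8)]))
E
```

```text
t 16.6 p [0.5143 0.2844 0.0529] yaw 178.35 j7 127.0 F [-6.4 -2.8  6.6] Mz 0.242 w 0.0125 g 97.93647140264511
```

View pics/c5.png

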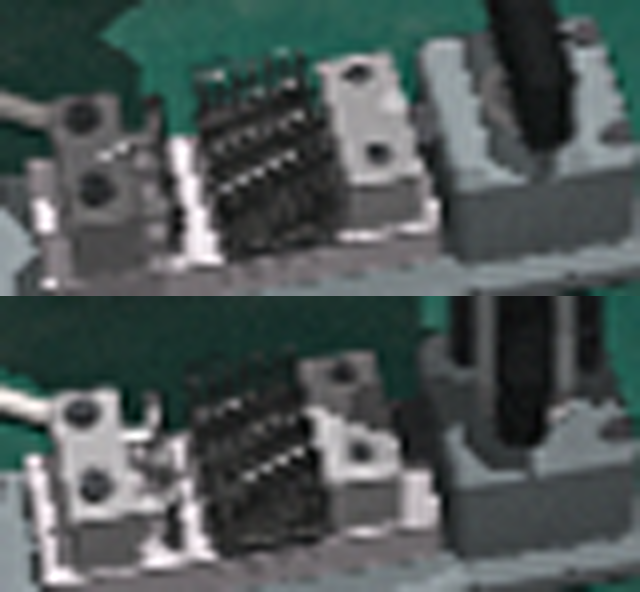

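The knob has broken loose: the jaw moved about 4.5 mm (upper picture before, lower after) and is now pushing the heat sink. About 5–6 mm is left to the buffer. Now gently on.

Call:
apply_moves:
  moves:
    - {"hand": 0.05, "linear": [0, 0, 0], "roll": 2}
    - {"hand": 0.05, "linear": [0, 0, 0], "roll": 2}
    - {"hand": 0.05, "linear": [0, 0, 0], "roll": 2}

```text
time_s: 17.02
tcp_pos: [0.5143, 0.2844, 0.053]
tool_rot: [[-0.133, -0.991, -0.001], [-0.991, 0.133, -0.001], [0.002, 0.001, -1.0]]
contact_force: [-5.7, -2.1, 7.2]
grip_width: 0.0123
grasp_force: 98.1
```

```bash
python3 -c "
from h import *
go()"
```

```text
t 17.025 p [0.5143 0.2844 0.053 ] yaw 172.37 j7 121.9 F [-5.7 -2.1  7.2] Mz 0.454 w 0.0123 g 98.05486008524895
```

Call:
apply_moves:
  moves:
    - {"hand": 0.05, "linear": [0, 0, 0], "roll": 2}
    - {"hand": 0.05, "linear": [0, 0, 0], "roll": 2}

```text
time_s: 17.27
tcp_pos: [0.5142, 0.2845, 0.053]
tool_rot: [[-0.202, -0.979, -0.002], [-0.979, 0.202, -0.001], [0.002, 0.001, -1.0]]
contact_force: [-5.7, -3.4, 6.4]
grip_width: 0.0128
grasp_force: 97.9
```

```bash
python3 -c "
from h import *
go()"
```

```text
t 17.275 p [0.5142 0.2845 0.053 ] yaw 168.32 j7 118.6 F [-5.7 -3.4  6.4] Mz 0.034 w 0.0128 g 97.87691116333008
```

Call:
apply_moves:
  moves:
    - {"hand": 0.05, "linear": [0, 0, 0], "roll": 0}

```text
time_s: 17.4
tcp_pos: [0.5141, 0.2844, 0.0529]
tool_rot: [[-0.202, -0.979, -0.002], [-0.979, 0.202, -0.001], [0.002, 0.001, -1.0]]
contact_force: [-4.9, -1.9, 4.1]
grip_width: 0.0128
grasp_force: 98.6
```

```bash
python3 -c "
from h import *
go()"
```

```text
t 17.4 p [0.5141 0.2844 0.0529] yaw 168.33 j7 118.6 F [-4.9 -1.9  4.1] Mz -0.026 w 0.0128 g 98.62858548760414
```

Call:
apply_moves:
  moves:
    - {"hand": 0.05, "linear": [0, 0, 0], "roll": 1.5}

```text
time_s: 17.52
tcp_pos: [0.5142, 0.2845, 0.053]
tool_rot: [[-0.227, -0.974, -0.002], [-0.974, 0.227, -0.001], [0.002, 0.001, -1.0]]
contact_force: [-6.1, -2.8, 7.7]
grip_width: 0.0125
grasp_force: 99.0
```

```bash
python3 -c "
from h import *
go()"
```

```text
t 17.525 p [0.5142 0.2845 0.053 ] yaw 166.88 j7 117.3 F [-6.1 -2.8  7.7] Mz 0.411 w 0.0125 g 98.9799052476883
```

Call:
apply_moves:
  moves:
    - {"hand": 0.05, "linear": [0, 0, 0], "roll": 1.5}

```text
time_s: 17.65
tcp_pos: [0.5141, 0.2845, 0.053]
tool_rot: [[-0.253, -0.967, -0.002], [-0.967, 0.253, -0.001], [0.002, 0.001, -1.0]]
contact_force: [-7.2, -1.7, 8.1]
grip_width: 0.0128
grasp_force: 99.0
```

```bash
python3 - <<'E'
from h import *
go()
a=snap('side','pics/s6.png')['image'];b=cv2.imread('pics/s5.png')[:,:,::-1]
k=lambda i,x,y,w,h,f:cv2.resize(i[y:y+h,x:x+w,::-1],None,fx=f,fy=f,interpolation=cv2.INTER_CUBIC)
cv2.imwrite('pics/c6.png',np.vstack([k(b,275,292,80,37,8),k(a,275,292,80,37,8)]))
E
```

```text
t 17.65 p [0.5141 0.2845 0.053 ] yaw 165.33 j7 116.0 F [-7.2 -1.7  8.1] Mz -0.038 w 0.0128 g 98.9941817522049
```

View pics/c6.png

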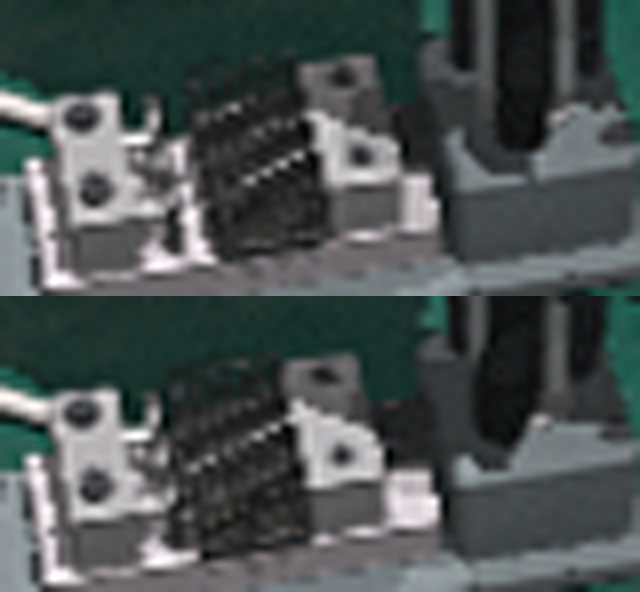

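Another 4.5 mm: the heat sink is now almost at the buffer. I'll use small slow steps and average the moment.

```bash
cat >> h.py <<'E'
def mz(n=5):
    M=[]
    for i in range(n): M.append(env.get_obs()['torque'][2]);env.snapshot('side')
    o=env.get_obs();R=o['tool_rot'];print('mz',np.round(M,3),np.mean(M).round(3),'yaw',np.degrees(np.arctan2(R[1,1],R[0,1])).round(2),'t',o['time_s'])
E
python3 -c "
from h import *
mz()"
```

```text
mz [-0.015 -0.018 -0.18  -0.2   -0.031] -0.089 yaw 165.34 t 17.95
```

Call:
apply_moves:
  moves:
    - {"hand": 0.05, "linear": [0, 0, 0], "roll": 0.5}
    - {"hand": 0.05, "linear": [0, 0, 0], "roll": 0.5}
    - {"hand": 0.05, "linear": [0, 0, 0], "roll": 0.5}

```text
time_s: 18.32
tcp_pos: [0.5141, 0.2845, 0.0529]
tool_rot: [[-0.278, -0.96, -0.002], [-0.96, 0.278, -0.001], [0.002, 0.002, -1.0]]
contact_force: [-5.9, -2.2, 7.9]
grip_width: 0.0121
grasp_force: 99.0
```

```bash
python3 -c "
from h import *
mz()"
```

```text
mz [-0.076 -0.111 -0.15  -0.161 -0.134] -0.126 yaw 163.83 t 18.575
```

Call:
apply_moves:
  moves:
    - {"hand": 0.05, "linear": [0, 0, 0], "roll": 0.5}
    - {"hand": 0.05, "linear": [0, 0, 0], "roll": 0.5}
    - {"hand": 0.05, "linear": [0, 0, 0], "roll": 0.5}

```text
time_s: 18.95
tcp_pos: [0.5141, 0.2844, 0.0529]
tool_rot: [[-0.303, -0.953, -0.002], [-0.953, 0.303, -0.001], [0.002, 0.001, -1.0]]
contact_force: [-5.8, -2.8, 7.7]
grip_width: 0.0127
grasp_force: 99.0
```

```bash
python3 -c "
from h import *
mz(3)"
```

```text
mz [ 0.065 -0.039 -0.028] -0.001 yaw 162.36 t 19.1
```

Call:
apply_moves:
  moves:
    - {"hand": 0.05, "linear": [0, 0, 0], "roll": 0.5}
    - {"hand": 0.05, "linear": [0, 0, 0], "roll": 0.5}

```text
time_s: 19.35
tcp_pos: [0.514, 0.2845, 0.0529]
tool_rot: [[-0.319, -0.948, -0.002], [-0.948, 0.319, -0.001], [0.002, 0.001, -1.0]]
contact_force: [-6.6, -3.1, 7.3]
grip_width: 0.0128
grasp_force: 99.0
```

```bash
python3 -c "
from h import *
mz(3)"
```

```text
mz [0.122 0.081 0.005] 0.069 yaw 161.38 t 19.5
```

Call:
apply_moves:
  moves:
    - {"hand": 0.05, "linear": [0, 0, 0], "roll": 0.5}
    - {"hand": 0.05, "linear": [0, 0, 0], "roll": 0.5}

```text
time_s: 19.75
tcp_pos: [0.514, 0.2845, 0.0529]
tool_rot: [[-0.336, -0.942, -0.002], [-0.942, 0.336, -0.001], [0.002, 0.001, -1.0]]
contact_force: [-7.3, -3.0, 7.4]
grip_width: 0.0124
grasp_force: 99.0
```

```bash
python3 -c "
from h import *
mz(3)"
```

```text
mz [ 0.099  0.124 -0.052] 0.057 yaw 160.37 t 19.9
```

Call:
apply_moves:
  moves:
    - {"hand": 0.05, "linear": [0, 0, 0], "roll": 0.5}
    - {"hand": 0.05, "linear": [0, 0, 0], "roll": 0.5}

```text
time_s: 20.15
tcp_pos: [0.5139, 0.2845, 0.0529]
tool_rot: [[-0.353, -0.936, -0.002], [-0.936, 0.353, -0.001], [0.002, 0.002, -1.0]]
contact_force: [-5.9, -2.4, 8.3]
grip_width: 0.0126
grasp_force: 99.0
```

```bash
python3 - <<'E'
from h import *
mz(3)
a=snap('side','pics/s7.png')['image'];b=cv2.imread('pics/s6.png')[:,:,::-1]
k=lambda i,x,y,w,h,f:cv2.resize(i[y:y+h,x:x+w,::-1],None,fx=f,fy=f,interpolation=cv2.INTER_CUBIC)
cv2.imwrite('pics/c7.png',np.vstack([k(b,275,297,50,29,10),k(a,275,297,50,29,10)]))
E
```

```text
mz [-0.005 -0.051 -0.034] -0.03 yaw 159.36 t 20.3
```

View pics/c7.png

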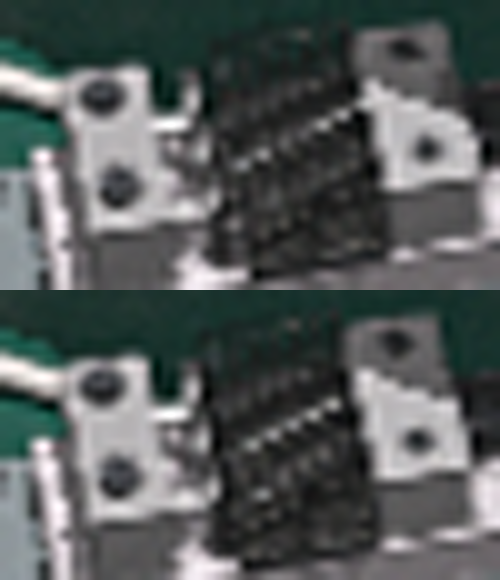

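The heat sink's left edge (about x 210–240 in the lower crop) is now about at the buffer's face (about 210). The moment is still free, so I'll go on in small steps.

Call:
apply_moves:
  moves:
    - {"hand": 0.05, "linear": [0, 0, 0], "roll": 0.5}
    - {"hand": 0.05, "linear": [0, 0, 0], "roll": 0.5}

```text
time_s: 20.6
tcp_pos: [0.5139, 0.2845, 0.0529]
tool_rot: [[-0.369, -0.93, -0.002], [-0.93, 0.369, -0.001], [0.002, 0.001, -1.0]]
contact_force: [-6.0, -2.9, 8.2]
grip_width: 0.0122
grasp_force: 99.0
```

```bash
python3 -c "
from h import *
mz(4)"
```

```text
mz [ 0.069 -0.005 -0.021  0.007] 0.012 yaw 158.36 t 20.8
```

Call:
apply_moves:
  moves:
    - {"hand": 0.05, "linear": [0, 0, 0], "roll": 0.5}
    - {"hand": 0.05, "linear": [0, 0, 0], "roll": 0.5}

```text
time_s: 21.05
tcp_pos: [0.5139, 0.2845, 0.053]
tool_rot: [[-0.385, -0.923, -0.002], [-0.923, 0.385, -0.001], [0.002, 0.001, -1.0]]
contact_force: [-7.3, -2.2, 7.9]
grip_width: 0.0125
grasp_force: 99.0
```

```bash
python3 -c "
from h import *
mz(4)"
```

```text
mz [0.094 0.104 0.046 0.043] 0.072 yaw 157.38 t 21.25
```

Call:
apply_moves:
  moves:
    - {"hand": 0.05, "linear": [0, 0, 0], "roll": 0.5}
    - {"hand": 0.05, "linear": [0, 0, 0], "roll": 0.5}

```text
time_s: 21.5
tcp_pos: [0.5139, 0.2845, 0.0529]
tool_rot: [[-0.401, -0.916, -0.002], [-0.916, 0.401, -0.001], [0.002, 0.001, -1.0]]
contact_force: [-7.4, -3.3, 7.8]
grip_width: 0.0125
grasp_force: 99.0
```

```bash
python3 -c "
from h import *
mz(4)"
```

```text
mz [0.11  0.145 0.116 0.011] 0.095 yaw 156.38 t 21.7
```

Call:
apply_moves:
  moves:
    - {"hand": 0.05, "linear": [0, 0, 0], "roll": 0.5}
    - {"hand": 0.05, "linear": [0, 0, 0], "roll": 0.5}

```text
time_s: 21.95
tcp_pos: [0.5138, 0.2845, 0.0529]
tool_rot: [[-0.416, -0.909, -0.002], [-0.909, 0.416, -0.001], [0.002, 0.001, -1.0]]
contact_force: [-7.5, -1.8, 7.4]
grip_width: 0.0123
grasp_force: 99.0
```

```bash
python3 -c "
from h import *
mz(4)"
```

```text
mz [0.162 0.178 0.115 0.058] 0.128 yaw 155.39 t 22.15
```

Call:
apply_moves:
  moves:
    - {"hand": 0.05, "linear": [0, 0, 0], "roll": 0.5}
    - {"hand": 0.05, "linear": [0, 0, 0], "roll": 0.5}

```text
time_s: 22.4
tcp_pos: [0.5139, 0.2846, 0.0529]
tool_rot: [[-0.432, -0.902, -0.002], [-0.902, 0.432, -0.001], [0.002, 0.001, -1.0]]
contact_force: [-6.7, -2.8, 7.6]
grip_width: 0.0121
grasp_force: 99.0
```

```bash
python3 - <<'E'
from h import *
mz(4)
# track jaw & heat sink shift between pictures by template matching (subpixel via upscaling)
s=snap('side','pics/s8.png')
g=lambda f:cv2.resize(cv2.imread(f,0),None,fx=4,fy=4,interpolation=cv2.INTER_CUBIC)
def sh(f1,f2,x,y,w,h):
    A,B=g(f1),g(f2);T=A[y*4:(y+h)*4,x*4:(x+w)*4];r=cv2.matchTemplate(B[y*4-40:(y+h)*4+40,x*4-40:(x+w)*4+40],T,5);_,m,_,l=cv2.minMaxLoc(r);return (l[0]-40)/4,(l[1]-40)/4,round(m,2)
for a,b in[('s6','s7'),('s7','s8')]:
    A,B=f'pics/{a}.png',f'pics/{b}.png'
    print(a,b,'jaw',sh(A,B,312,308,11,14),'hs',sh(A,B,297,300,14,22),'buf',sh(A,B,291,302,6,12),'stop',sh(A,B,282,303,8,16))
E
```

```text
mz [0.173 0.119 0.103 0.189] 0.146 yaw 154.4 t 22.6
s6 s7 jaw (-1.0, 0.0, 0.97) hs (-0.75, 0.0, 0.72) buf (0.0, 0.0, 0.99) stop (0.0, 0.0, 1.0)
s7 s8 jaw (-0.75, 0.0, 0.98) hs (-0.75, -0.5, 0.7) buf (0.0, 0.0, 0.84) stop (0.0, 0.0, 1.0)
```

The moment is rising steadily at about 0.033 N m/deg, the slope expected for squeezing the buffer, so the heat sink is in contact at roughly 5 N. One more degree, then let go.

Call:
apply_moves:
  moves:
    - {"hand": 0.05, "linear": [0, 0, 0], "roll": 0.5}
    - {"hand": 0.05, "linear": [0, 0, 0], "roll": 0.5}

```text
time_s: 22.9
tcp_pos: [0.5138, 0.2845, 0.0529]
tool_rot: [[-0.448, -0.894, -0.002], [-0.894, 0.448, -0.001], [0.002, 0.001, -1.0]]
contact_force: [-8.1, -3.3, 8.5]
grip_width: 0.0128
grasp_force: 99.0
```

```bash
python3 -c "
from h import *
mz(4)"
```

```text
mz [0.226 0.201 0.168 0.152] 0.187 yaw 153.4 t 23.1
```

About 6 N while turning. Release and withdraw.

Call:
apply_moves:
  moves:
    - {"hand": 0.2, "linear": [0, 0, 0], "roll": 0}
    - {"hand": 0.3, "linear": [0, 0, 0], "roll": 0}
    - {"hand": 0.4, "linear": [0, 0, 0], "roll": 0}
    - {"hand": 0.4, "linear": [0, 0, 0], "roll": 0}
    - {"hand": 0.4, "linear": [0, 0, -1.5], "roll": 0}
    - {"hand": 0.4, "linear": [0, 0, -4], "roll": 0}
    - {"hand": 0.4, "linear": [0, 0, -5], "roll": 0}
    - {"hand": 0.4, "linear": [0, 0, -5], "roll": 0}
    - {"hand": 0.4, "linear": [0, 0, -4], "roll": 0}
    - {"hand": 0.4, "linear": [0, 0, 0], "roll": 0}
    - {"hand": 0.4, "linear": [0, 0, 0], "roll": 0}

```text
time_s: 24.48
tcp_pos: [0.5152, 0.2844, 0.2481]
tool_rot: [[-0.449, -0.893, 0.001], [-0.893, 0.449, -0.0], [-0.0, -0.0, -1.0]]
contact_force: [0.3, -0.1, 0.3]
grip_width: 0.0344
grasp_force: 0.0
```

```bash
python3 - <<'E'
from h import *
go()
a=snap('side','pics/s9.png')['image']
k=lambda i,x,y,w,h,f:cv2.resize(i[y:y+h,x:x+w,::-1],None,fx=f,fy=f,interpolation=cv2.INTER_CUBIC)
cv2.imwrite('pics/c9.png',k(a,270,285,90,55,8))
E
```

```text
t 24.475 p [0.5152 0.2844 0.2481] yaw 153.31 j7 112.4 F [ 0.3 -0.1  0.3] Mz -0.008 w 0.0344 g 0.0
```

View pics/c9.png

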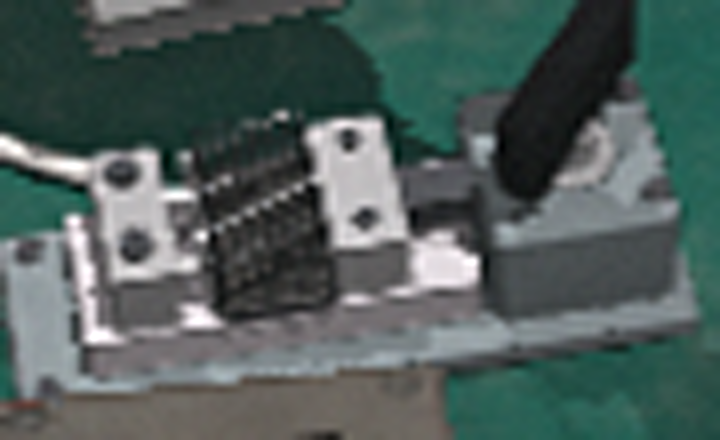

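The heat sink lies flat and square between the jaw (355,200) and the buffer (195,220), the knob has turned, and the robot is clear. Handing in.

```bash
python3 -c "
from station import env
print(env.finish_job())"
```

```text
the job is handed in; nothing more can be done
None
```

The heat sink lies flat in the clamp, held against the buffer at an estimated 5–6 N (from the knob's torque), with the knob broken loose and the robot clear; I handed the job in at about 25 s, and no verdict came back.

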